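# Snap the finial onto the table lamp

## Robot

A 7-joint arm with a two-finger parallel gripper is mounted at the origin on the work surface. World frame = base frame: x ahead of the robot, y to its left, z up, the work surface at z = 0. Lengths are in m, angles in rad, forces in N, time in s.
With the tool pointing down it reaches from about 0.425 to 0.875 m from the base axis. Payload 4.7 kg.
Tool frame: the origin (TCP) lies between the finger pads, 19 mm behind the fingertips; this is the grasp point; z points along the fingers, y is the line along which they close (so a half turn about z gives the same grasp; the last joint's range is limited). The gripper opens to 85 mm and grips with 20 to 120 N. Pads are 22 mm wide; open, the fingers measure 114 mm over their backs; the gripper's body (76 mm by 85 mm) begins 54 mm behind the grasp point. The pads swing forward as they close: fully open they stand 13 mm farther back than shut.
Start: joints at [-1.333, 0.321, -0.07, 1.45, 0.023, 1.371, -0.057], TCP at [0.144, 0.634, 0.25] pointing down, gripper open.
Joint ranges: [-2.86, 2.86], [-0.3, 2.09], [-1.38, 1.24], [0.06, 2.45], [-1.56, 4.7], [0.09, 2.05], [-2.69, 2.69]. Speed limits (rad/s): [2.57, 2.57, 3.14, 3.14, 3.14, 3.14, 3.14].

## Interface

Orientations are given as a rotation vector (axis times angle).
In Python, from cell import bot, cams, order gives the robot as it stands.
- The arm moves only by the shell command python3 -m jog 'ROWS' [FORCE]. ROWS is JSON, a list of rows, each a list of 5 numbers: the closure, from 0 (fully open) to 1 (shut), then the shift along the tool's x, y, z in m, then the turn about the tool's z in degrees. In form: [[jaw, x, y, z, spin], ...]. A call has 1 to 10 rows; each row is the pose to reach, as a shift and turn from the pose commanded when the call began, along the tool's axes at that moment; what a row does not reach only later rows make up. A row lasts 1/10 s, in which the tool goes at most 50 mm and 8.59 degrees, less where a joint would pass 70% of its speed; a pose out of reach is approached as far as the arm can. A call with a gripper value outside its range is refused whole. The fingers move at their own pace and stop on an object; FORCE is the grip in N (left out, the last holds). Time passes only in rows, so rows that repeat a pose let the fingers close. It gives the time, the measured TCP pose, the force, the opening and the grip force at its end, in the units of the state.
- bot.get_state(): the state, without advancing time (a new reading comes with each control period).
- cams.read_camera(name): name is "scene" or "top"; returns a dict with "color" (480x640x3 uint8, red, green, blue), "fx", "fy", "cx", "cy" (pixels), "k1" (the pictures are not rectified: a ray, as slopes to the right and down, at radius r is drawn at 1 + k1 r^2 times it, then the intrinsics apply), "R" (3x3) and "t" (3): a world point X has camera coordinates R X + t. Camera axes: x right, y down, z forward; pixel columns grow to the right and rows downward; lengths in m; the calibration is good to about 2 mm. A picture is of the moment at which its call begins. There is no depth.
- order.sign_off(): hands the job in; it is judged then, once.
The state is a dict: "clock": time; "q": joint angles; "joint_velocities": joint speeds; "joint_efforts": joint torques, N m; "ee_pos": TCP position; "ee_rot": TCP orientation; "ft_force": force on the tool from outside, world axes, zero at the start; "wrist_torque": the same for the moment, N m; "gripper_width": finger opening in m; "grip_force": force on a finger pad.
Only numpy, scipy, OpenCV 4.12 (cv2) and the standard library are available. Lean on these libraries where they do the work, as an engineer would, in place of code of your own. Each camera call takes 0.05 s, during which the arm holds its last target. There are 200 camera calls.

## Task

Take the lamp's finial from the tray (the taller, straight-sided wooden cap with a domed top, not the mushroom-shaped drawer knob) and set it upright over the metal stud in the middle of the lampshade's top. Press it straight down until it clicks, and keep pressing after the click so that it sits fully home on the brass collar. Finish while still pressing it down firmly with the gripper, not letting go or backing off, and leave the drawer knob, candle jar and remote where they are.

Things in the scene. Friction and masses are not known exactly. Their poses are not given: they have to be found in the camera images.
- finial: Loose dark-wood finial, a hollow cap, about 60 g: straight round skirt 36 mm across and 34 mm high with a thin brass line near its upper edge, then a shallow dome; 46 mm high in all. Stands mouth down on the tray floor. Origin: centre of its underside (the mouth), z up along its axis. The mouth has a rounded lip with a 19 mm opening; behind it the bore is 27 mm wide and 26 mm deep from the mouth.
- finial_mid (a point): Point on the finial's axis, 23 mm above its underside, on the skirt: grip here. With the TCP 27 mm above the underside the fingertips are 8 mm above it and clear both the tray floor and, when home, the lamp.
- lamp: Small table lamp, fixed. Dark-wood ball base 120 mm across; cream pleated cone shade, 190 mm wide below, 110 mm at its top rim 208 mm above the table. Its top is open, with three thin brass spokes to a brass collar 40 mm across on the axis, flat top 215 mm above the table; a steel stud rises from the collar. Origin: centre of the foot on the table, z up.
- seat (a point): Centre of the collar's flat rigid top, on the stud's axis, 215 mm above the table: the finial's origin comes here when fully home. Four sprung steel balls, 12 mm diameter, centred 9 mm above this point, stick out of the stud to 25 mm across. The finial's lip must be pushed over them.
- stud_top (a point): Top of the stud (16 mm thick, round end, guides the lip if a few mm off), 22 mm above the seat. The lip meets the balls with the finial's underside 13 mm above the seat; pushing over them takes about 4 to 12 N; below about 8 mm they spring out above the lip: the force drops, the balls draw the finial down (up to about 12 N), then the rigid collar stops it.
- collar: Brass collar of the lamp, a fixed disc 40 mm across and 7 mm thick under the stud; origin at the centre of its underside, 7 mm below point seat. The finial must be pressed on it.
- tray: Low wooden tray, fixed, 160 by 260 mm (its x and y), rim 16 mm high and 6 mm thick, floor 6 mm above the table. Origin: centre of its underside.
- drawer_knob: Loose spare drawer knob of the same dark wood, mushroom-shaped, 38 mm across its head, 20 mm foot, 30 mm high, standing on the tray about 110 mm from the finial. Not needed: leave alone. Origin: centre of its underside.
- candle_jar: Loose glass jar with a cream candle in it, 72 mm across, 80 mm high. Leave alone. Origin: centre of its underside.
- remote: Loose black remote control lying flat, 150 x 44 x 18 mm, long along its x. Leave alone. Origin: centre of its underside.
Not all that is in view belongs to the job. Leave any green or red look-alike of the finial alone.

How it is judged:
By the outcome, as a careful person would: the job done as asked, in the order asked, and still so for the second after the job is handed in, while the arm keeps its last pose, push and grip.
It also fails if it takes over 40 s, if anything falls off the work surface, if the arm or the gripper's body presses on something with over 40 N, if the wrist force passes 120 N, or if a joint passes its speed limit or range.

## Working session

There is one attempt and no reset: what is moved stays moved. The work goes in short steps, Python scripts to look and compute and a shell command to move; the robot and the scene stay as the last step left them, time stands still between calls to the robot, and variables do not carry over. Pictures are saved under pics/ and viewed, at most 10 in all, crops included, and the job is handed in when it is done.

```bash
ls; mkdir -p pics
cat > h.py <<'E'
import numpy as np, cv2
from cell import bot,cams,order
def shot(n,fn=None):
    c=cams.read_camera(n)
    if fn: cv2.imwrite('pics/'+fn,c['color'][:,:,::-1])
    return c
def ray(c,u,v):
    K=np.array([[c['fx'],0,c['cx']],[0,c['fy'],c['cy']],[0,0,1.]])
    d=np.array([(u-c['cx'])/c['fx'],(v-c['cy'])/c['fy']]);s=d.copy()
    for _ in range(20): s=d/(1+c['k1']*(s@s))
    R=np.array(c['R']);return -R.T@np.array(c['t']),R.T@np.array([s[0],s[1],1])
def onz(c,u,v,z):
    o,d=ray(c,u,v);return o+d*(z-o[2])/d[2]
def proj(c,X):
    p=np.array(c['R'])@np.array(X)+np.array(c['t']);s=p[:2]/p[2];s=s*(1+c['k1']*(s@s))
    return np.array([c['fx']*s[0]+c['cx'],c['fy']*s[1]+c['cy']])
def tri(c1,p1,c2,p2):
    o1,d1=ray(c1,*p1);o2,d2=ray(c2,*p2)
    s=np.linalg.lstsq(np.c_[d1,-d2],o2-o1,rcond=None)[0]
    a,b=o1+s[0]*d1,o2+s[1]*d2;return (a+b)/2,np.linalg.norm(a-b)
E
python3 - <<'E'
from h import *
a=shot('scene','s1.png');b=shot('top','t1.png')
for c in(a,b):print({k:np.round(c[k],3).tolist() for k in c if k!='color'}, ray(c,320,240)[0])
print(bot.get_state())
E
```

```text
pics
{'fx': 514.689, 'fy': 514.689, 'cx': 333.815, 'cy': 238.865, 'k1': -0.026, 'R': [[-0.262, 0.965, -0.003], [0.727, 0.195, -0.659], [-0.635, -0.175, -0.752]], 't': [0.219, -0.296, 1.558]} [1.26193289 0.11919408 0.97777475]
{'fx': 452.422, 'fy': 452.422, 'cx': 315.442, 'cy': 236.746, 'k1': -0.078, 'R': [[0.007, -1.0, -0.016], [-0.986, -0.004, -0.165], [0.165, 0.017, -0.986]], 't': [-0.063, 0.575, 1.241]} [ 0.36300862 -0.08214141  1.31766   ]
{'clock': 0.1, 'q': array([-1.33291367,  0.32174454, -0.07009955,  1.45154688,  0.02258674,
        1.37081857, -0.05691793]), 'joint_velocities': array([ 0.00070869, -0.00038827, -0.00070166, -0.00160674,  0.00085982,
       -0.00033647, -0.00177458]), 'joint_efforts': array([ 3.67037837e-04, -4.94870675e+01, -3.83582376e-01, -3.15216422e+01,
        1.30777509e-02,  7.32550921e-03,  2.05379359e-05]), 'ee_pos': array([0.14417905, 0.63334304, 0.24903885]), 'ee_rot': array([-3.50737656e-01, -3.12183364e+00,  2.71170088e-03]), 'ft_force': array([0.31570907, 0.26979377, 0.37804323]), 'wrist_torque': array([-0.01549923,  0.00274433,  0.01922005]), 'grip_force': 0.0, 'gripper_width': 0.08521017331344971}
```

View pics/s1.png

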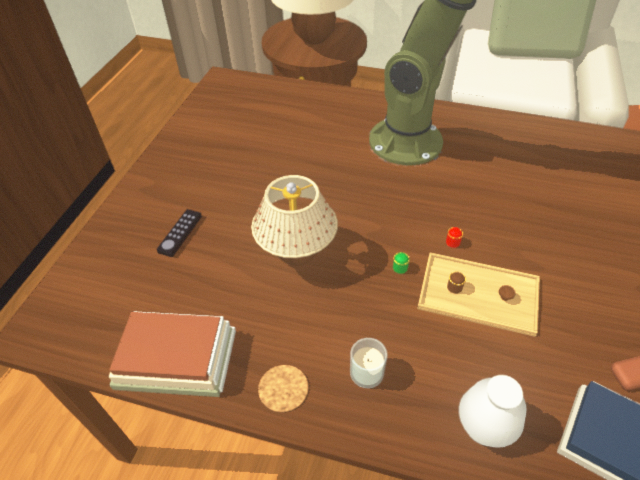

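View pics/t1.png

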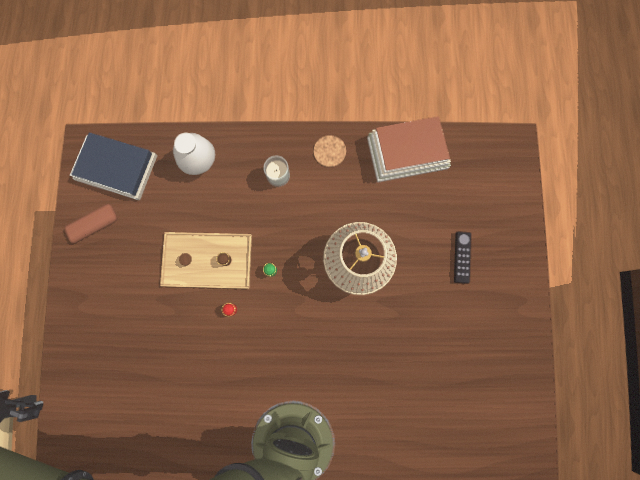

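The scene view shows four look-alikes:
- (456,282): tall and dark, with a brass line.
- (507,293): a dark mushroom shape.
- (401,263): green.
- (455,237): red.

The one at (456,282), which is (223,259) in the top view, fits the finial. The lamp stud is at (291,188) in the scene view and (364,253) in the top view. Next I'll measure and check with a crop.

Run:
```python
from h import *
a=shot('scene');b=shot('top')
ia,ib=a['color'][:,:,::-1],b['color'][:,:,::-1]
f=lambda i,x,y,w,h,k:cv2.resize(i[y:y+h,x:x+w],None,fx=k,fy=k,interpolation=cv2.INTER_CUBIC)
r1=np.hstack([f(ia,420,245,100,75,4),f(ia,250,165,100,75,4)])
r2=np.hstack([f(ib,165,220,100,75,4),f(ib,314,215,100,75,4)])
cv2.imwrite('pics/c1.png',np.vstack([r1,r2]))
# dark blobs in tray
for n,i,(x,y,w,h) in(('scene',ia,(435,262,95,55)),('top',ib,(168,240,76,42))):
    c=i[y:y+h,x:x+w];m=(c[:,:,2]<125).astype(np.uint8)
    k,l,s,ce=cv2.connectedComponentsWithStats(m)
    for j in range(1,k):
        if s[j,4]>30: print(n,s[j,:2]+[x,y],s[j,2:],ce[j]+[x,y])
# stud: grey bright spot
for n,i,(x,y,w,h) in(('scene',ia,(280,178,24,20)),('top',ib,(352,242,24,24))):
    c=i[y:y+h,x:x+w].astype(int);m=((c.max(2)-c.min(2)<30)&(c.max(2)>110)).astype(np.uint8)
    k,l,s,ce=cv2.connectedComponentsWithStats(m)
    for j in range(1,k):
        if s[j,4]>8: print('stud',n,s[j,:2]+[x,y],s[j,2:],ce[j]+[x,y])
# lamp foot guess / finial
for z in(.006,.052):print(onz(b,223,259,z),onz(a,456,282,z))
print(tri(a,(291,188),b,(364,253)))
```

```text
scene [452 285] [11  8 52] [457.13461538 288.69230769]
top [179 255] [ 9 11 42] [182.04761905 260.04761905]
top [218 254] [13 12 96] [223.41666667 259.22916667]
stud scene [287 183] [ 9 10 75] [291.04       187.25333333]
stud top [359 248] [ 9  9 54] [363.24074074 251.96296296]
[0.51515802 0.21145334 0.006     ] [0.49706324 0.20456505 0.006     ]
[0.50982213 0.20115695 0.052     ] [0.53326917 0.20052392 0.052     ]
(array([ 0.50691987, -0.182631  ,  0.22076276]), np.float64(0.0011173593277611278))
```

View pics/c1.png

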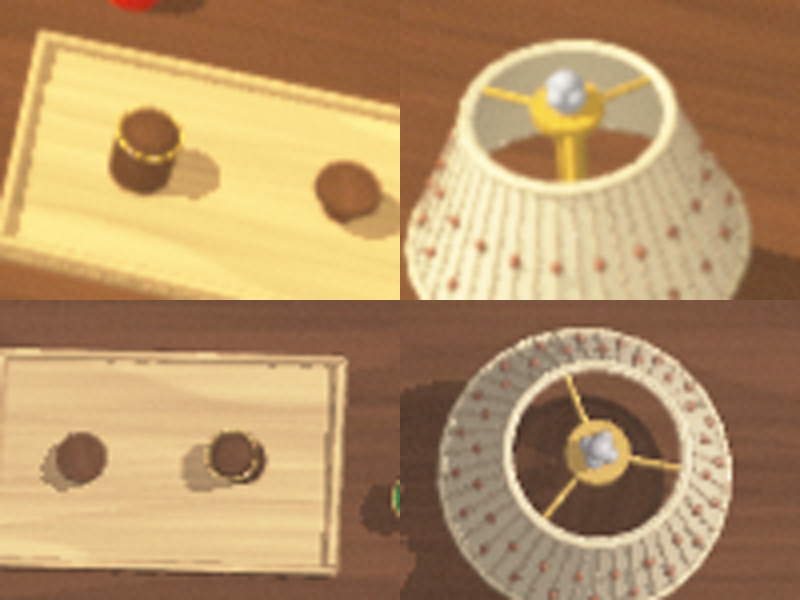

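The crop confirms it: the left object in the tray (scene) is straight-sided with a brass line, so that is the finial. The other is the mushroom knob. Next I'll triangulate.

```bash
cat >> h.py <<'E'
from scipy.spatial.transform import Rotation as Ro
def totool(X):
    s=bot.get_state();return np.round(Ro.from_rotvec(s['ee_rot']).as_matrix().T@(np.array(X)-s['ee_pos']),4)
E
python3 - <<'E'
from h import *
a=shot('scene');b=shot('top')
print('ring',tri(a,(457,279.2),b,(223.6,258.9)),onz(a,457,279.2,.039),onz(b,223.6,258.9,.038), 'mid',onz(a,456,282.2,.029))
print('collar',tri(a,(291.4,190.4),b,(363.4,252.9)),onz(a,291.4,190.4,.215),onz(b,363.4,252.9,.215))
print('balls',onz(a,291,187.2,.226),onz(b,363.2,252,.226))
print(totool([.513,.204,.25]))
E
```

```text
ring (array([0.51199231, 0.20316968, 0.03576689]), np.float64(0.0002101903224436759)) [0.51453477 0.20298488 0.039     ] [0.5117452  0.20256627 0.038     ] mid [0.51573487 0.20260757 0.029     ]
collar (array([ 0.50794725, -0.18174311,  0.21486529]), np.float64(0.0012114125255449312)) [ 0.50816666 -0.18229876  0.215     ] [ 0.50776171 -0.18114437  0.215     ]
balls [ 0.50986234 -0.1818828   0.226     ] [ 0.50852165 -0.17969304  0.226     ]
[-4.549e-01 -3.371e-01 -1.000e-04]
```

The finial is at about (0.513, 0.203) with its ring height as expected, and the seat is at about (0.508, -0.181, 0.215). Now I'll move above the finial.

```bash
python3 -m jog '[[0,-0.04,-0.03,0,0],[0,-0.08,-0.06,0,0],[0,-0.12,-0.09,0,0],[0,-0.16,-0.12,0,0],[0,-0.2,-0.148,0,0],[0,-0.24,-0.178,0,0],[0,-0.28,-0.207,0,0],[0,-0.32,-0.237,0,0],[0,-0.36,-0.267,0,0],[0,-0.4,-0.296,0,0]]' 40; python3 -c "
from h import *
print(totool([.513,.203,.12]))"
```

```text
clock: 1.3
ee_pos: [0.4696, 0.2546, 0.2504]
ee_rot: [0.351, 3.121, 0.001]
ft_force: [0.5, 1.0, -0.7]
gripper_width: 0.0854
grip_force: 0.0
[-0.0537 -0.0408  0.1304]
```

```bash
python3 -m jog '[[0,-0.03,-0.022,0.02,0],[0,-0.054,-0.041,0.05,0],[0,-0.054,-0.041,0.09,0],[0,-0.054,-0.041,0.125,0],[0,-0.054,-0.041,0.13,0],[0,-0.054,-0.041,0.13,0],[0,-0.054,-0.041,0.13,0]]'
python3 - <<'E'
from h import *
a=shot('scene');b=shot('top')
f=lambda i,x,y:cv2.resize(i[y:y+100,x:x+100,::-1],(400,400),interpolation=cv2.INTER_CUBIC)
cv2.imwrite('pics/c2.png',np.hstack([f(a['color'],410,220),f(b['color'],175,210)]))
print(bot.get_state()['ee_pos'],totool([.513,.203,.033]))
E
```

```text
clock: 2.0
ee_pos: [0.5133, 0.2053, 0.122]
ee_rot: [0.35, 3.119, 0.003]
ft_force: [0.2, -0.0, 0.6]
gripper_width: 0.0856
grip_force: 0.0
[0.51351605 0.20537797 0.12235516] [ 0.0002 -0.0027  0.0893]
```

View pics/c2.png

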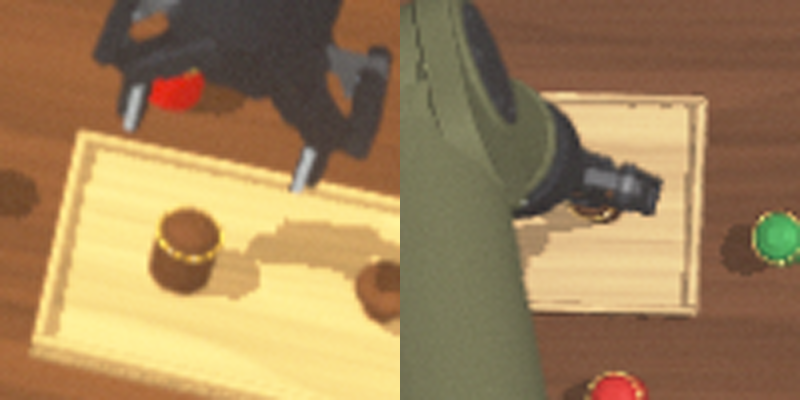

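The open fingers straddle the finial at scene crop (185,250), which is nearly centred. I'll go down and close.

```bash
python3 -m jog '[[0.2,0,-0.003,0.03,0],[0.2,0,-0.003,0.06,0],[0.2,0,-0.003,0.08,0],[0.2,0,-0.003,0.089,0],[0.2,0,-0.003,0.089,0],[0.2,0,-0.003,0.089,0]]' 40; python3 -c "
from h import *
s=bot.get_state();print(s['ee_pos'],s['ft_force'],totool([.513,.203,.033]))"
```

```text
clock: 2.7
ee_pos: [0.5126, 0.2021, 0.0325]
ee_rot: [0.35, 3.12, 0.002]
ft_force: [0.1, 1.2, -0.7]
gripper_width: 0.068
grip_force: 0.0
[0.51262988 0.20211287 0.03250359] [ 0.07305362  1.17519479 -0.66539651] [-0.0002  0.0009 -0.0005]
```

```bash
python3 -m jog '[[0.5,0,0,0,0],[0.7,0,0,0,0],[1,0,0,0,0],[1,0,0,0,0],[1,0,0,0,0],[1,0,0,0,0],[1,0,0,0,0],[1,0,0,0,0]]' 80; python3 -m jog '[[1,0,0,-0.02,0],[1,0,0,-0.06,0],[1,0,0,-0.11,0],[1,0,0,-0.16,0],[1,0,0,-0.2,0],[1,0,0,-0.24,0],[1,0,0,-0.267,0],[1,0,0,-0.267,0]]'
python3 - <<'E'
from h import *
print(totool([.508,-.181,.300]))
a=shot('scene');i=a['color'][:,:,::-1]
u,v=proj(a,bot.get_state()['ee_pos']).astype(int);print(u,v)
cv2.imwrite('pics/c3.png',cv2.resize(i[max(v-60,0):v+60,u-60:u+60],None,fx=4,fy=4,interpolation=cv2.INTER_CUBIC))
E
```

```text
clock: 3.5
ee_pos: [0.5125, 0.2021, 0.0326]
ee_rot: [0.35, 3.12, 0.003]
ft_force: [-1.6, 0.2, 6.2]
gripper_width: 0.0337
grip_force: 79.4
clock: 4.3
ee_pos: [0.5134, 0.2021, 0.3032]
ee_rot: [0.35, 3.115, 0.008]
ft_force: [0.1, -0.1, -0.7]
gripper_width: 0.0338
grip_force: 79.7
[-0.0798 -0.3747  0.0014]
480 195
```

View pics/c3.png

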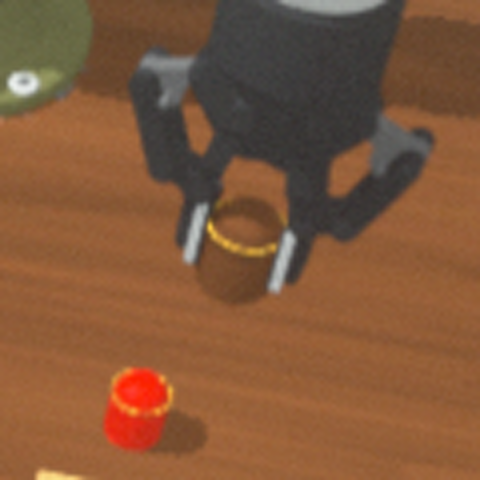

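The finial is held upright between the pads, at crop (240,255). I'll carry it above the stud.

```bash
python3 -m jog '[[1,-0.006,-0.03,0,0],[1,-0.015,-0.07,0,0],[1,-0.023,-0.11,0,0],[1,-0.032,-0.15,0,0],[1,-0.04,-0.19,0,0],[1,-0.049,-0.23,0,0],[1,-0.058,-0.27,0,0],[1,-0.066,-0.31,0,0],[1,-0.073,-0.345,0,0],[1,-0.08,-0.375,0,0]]'; python3 -m jog '[[1,0,0,0,0],[1,0,0,0,0],[1,0,0,0,0]]'
python3 - <<'E'
from h import *
s=bot.get_state();p=s['ee_pos'];print(s['q'],totool([.508,-.181,.300]))
a=shot('scene');b=shot('top');ox=0
o=[]
for c in(a,b):
    i=c['color'][:,:,::-1];u,v=proj(c,p).astype(int);x,y=u-50,max(v-40,0)
    o.append(cv2.resize(i[y:y+100,x:x+100],(400,400),interpolation=cv2.INTER_CUBIC))
    k=lambda q:np.round((proj(c,q)-[x,y]+.5)*4-.5,1)
    print(x,y,'tcp',k(p),'ring',k(p+[0,0,.006]),'bottom',k(p-[0,0,.027]),'+-x',k(p+[.018,0,.006]),'+y',k(p+[0,.018,.006]),'seat',k([.508,-.181,.215]))
cv2.imwrite('pics/c4.png',np.hstack(o))
E
```

```text
clock: 5.35
ee_pos: [0.5048, -0.184, 0.2964]
ee_rot: [-0.353, -3.119, -0.0]
ft_force: [0.9, 0.2, -0.4]
gripper_width: 0.0336
grip_force: 79.7
clock: 5.65
ee_pos: [0.5061, -0.1803, 0.2969]
ee_rot: [-0.348, -3.12, -0.001]
ft_force: [-0.2, 0.9, -1.1]
gripper_width: 0.0341
grip_force: 79.7
[-0.3782507   0.05839671  0.70645981  1.6805537  -0.03876933  1.41866832
  1.68217603] [-0.002  -0.0003 -0.0031]
240 120 tcp [201.7 163.5] ring [200.9 154.4] bottom [205.1 203.8] +-x [189.5 176.9] +y [234.8 160.3] seat [209.5 283.3]
316 208 tcp [202.3 165.2] ring [203.3 163.7] bottom [198.  171.6] +-x [203.  132.3] +y [171.5 163.6] seat [190.9 180.7]
```

View pics/c4.png

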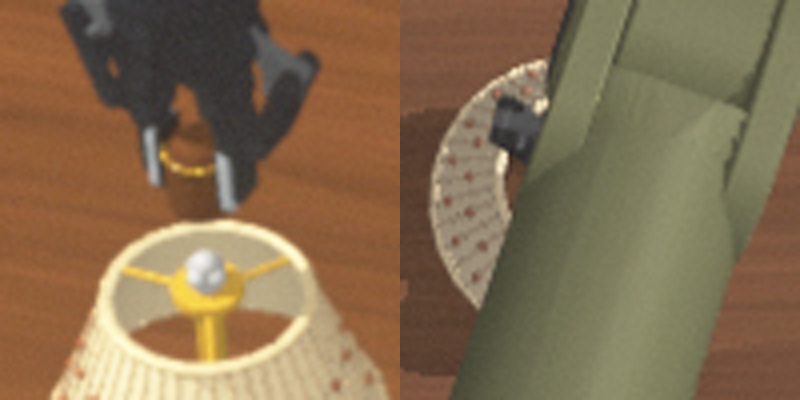

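The finial hangs above the stud, with its ring arc at about (190,160) and the stud at (206,272) in the left crop. I'll measure the ring by casting its arc pixels onto its plane.

```bash
cat >> h.py <<'E'
from scipy.optimize import least_squares
def ringfit(c,p,zoff,r=.018,win=22):
    u,v=proj(c,p);x,y=int(u)-win,int(v)-win
    i=c['color'][y:y+2*win,x:x+2*win].astype(int)
    hsv=cv2.cvtColor(i.astype(np.uint8),cv2.COLOR_RGB2HSV)
    m=(hsv[:,:,0]>17)&(hsv[:,:,0]<35)&(hsv[:,:,1]>120)&(hsv[:,:,2]>120)
    P=np.argwhere(m)[:,::-1]+[x,y]
    X=np.array([onz(c,*q,p[2]+zoff)[:2] for q in P])
    w=(i.sum(2)*0+1)
    f=least_squares(lambda s:np.hypot(*(X-s).T)-r,p[:2]+[-.0,0],loss='soft_l1',f_scale=.002)
    return P,f.x-p[:2],np.abs(f.fun).mean()
E
python3 - <<'E'
from h import *
s=bot.get_state();p=s['ee_pos'];print(p)
a=shot('scene')
for zo in(.003,.006):
    P,d,e=ringfit(a,p,zo);print(len(P),P.min(0),P.max(0),d,e)
x,y=250,120
z=cv2.resize(a['color'][y:y+70,x:x+80,::-1],None,fx=8,fy=8,interpolation=cv2.INTER_NEAREST)
for q in P: cv2.circle(z,tuple(int(t) for t in (q-[x,y]+.5)*8),1,(255,0,0),-1)
for r,zz in((.018,.006),(.018,-.027),(.0095,-.027)):
    for t in np.linspace(0,2*np.pi,60):
        q=(proj(a,p+[r*np.cos(t),r*np.sin(t),zz])-[x,y]+.5)*8;cv2.circle(z,tuple(int(t) for t in q),1,(0,255,0),-1)
cv2.imwrite('pics/c5.png',z)
E
```

```text
[ 0.50644856 -0.18020311  0.29745217]
25 [280 157] [293 163] [-0.00710453 -0.0044188 ] 0.0010648448341268372
25 [280 157] [293 163] [-0.00381763 -0.00305055] 0.0010578734438825054
```

View pics/c5.png

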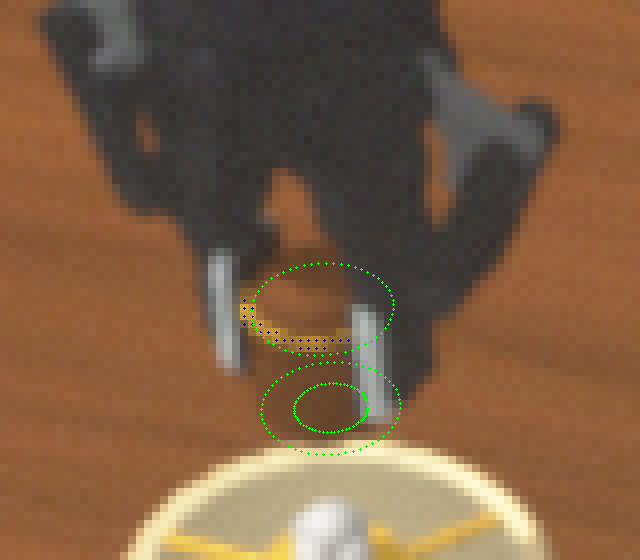

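The green overlay at the measured TCP sits about 2 px right of and below the real ring. That is a camera-to-arm offset of about 3 mm. I'll nudge halfway, lower to just above the stud and compare the two directly there.

```bash
python3 -m jog '[[1,-0.002,0.002,0.01,0],[1,-0.002,0.002,0.02,0],[1,-0.002,0.002,0.028,0],[1,-0.002,0.002,0.028,0],[1,-0.002,0.002,0.028,0],[1,-0.002,0.002,0.028,0]]'
python3 - <<'E'
from h import *
s=bot.get_state();p=s['ee_pos'];print(p,s['ft_force'])
a=shot('scene')
for zo in(.003,.006):
    P,d,e=ringfit(a,p,zo,win=18);print(len(P),P.min(0),P.max(0),d+p[:2],e)
x,y=250,135
z=cv2.resize(a['color'][y:y+70,x:x+80,::-1],None,fx=8,fy=8,interpolation=cv2.INTER_CUBIC)
# where the stud collar rim and the ideal finial rings (axis through the measured seat) would appear
for r,zz in((.02,.215),(.018,p[2]+.004),(.018,p[2]-.027)):
    for t in np.linspace(0,2*np.pi,60):
        q=(proj(a,[.5085+r*np.cos(t),-.182+r*np.sin(t),zz])-[x,y]+.5)*8;cv2.circle(z,tuple(int(t) for t in q),1,(0,255,0),-1)
cv2.imwrite('pics/c6.png',z)
E
```

```text
clock: 6.4
ee_pos: [0.5088, -0.1805, 0.2703]
ee_rot: [0.351, 3.121, 0.0]
ft_force: [0.5, -0.1, -0.5]
gripper_width: 0.0339
grip_force: 79.7
[ 0.50884639 -0.18050964  0.27031518] [ 0.4890318  -0.05223181 -0.47612181]
63 [272 167] [307 188] [ 0.53807669 -0.17630011] 0.012987135491482128
63 [272 167] [307 188] [ 0.54121648 -0.17501677] 0.012863118607047605
```

View pics/c6.png

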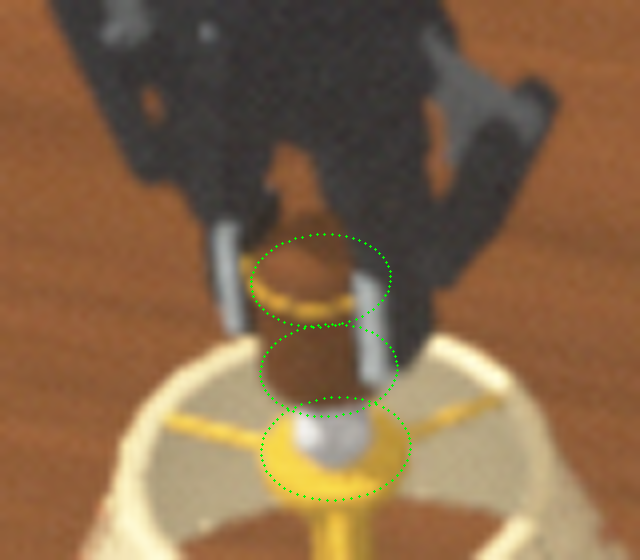

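The finial's lower edge sits about 0.5 to 1 px left of and above the ideal outline, which is about 2 mm, and the collar outline matches. I'll correct and lower it over the stud top, watching the force.

```bash
python3 -m jog '[[1,-0.002,0.002,0,0],[1,-0.002,0.002,0.003,0],[1,-0.002,0.002,0.006,0],[1,-0.002,0.002,0.009,0],[1,-0.002,0.002,0.012,0],[1,-0.002,0.002,0.012,0],[1,-0.002,0.002,0.012,0]]'; python3 -c "
from h import *
s=bot.get_state();print(s['ee_pos'],s['ft_force'],s['wrist_torque'])"
```

```text
clock: 7.15
ee_pos: [0.511, -0.1789, 0.2579]
ee_rot: [-0.351, -3.122, -0.0]
ft_force: [0.3, -0.5, -0.4]
gripper_width: 0.0335
grip_force: 79.7
[ 0.51099724 -0.17888508  0.25788837] [ 0.25085789 -0.47847783 -0.38391571] [ 0.01564946 -0.08245335  0.02802769]
```

There is no contact with the lip 6 mm below the stud top, so it is threaded. Now I'll press with a stronger grip.

```bash
python3 -m jog '[[1,0,0,0.002,0],[1,0,0,0.003,0],[1,0,0,0.004,0],[1,0,0,0.005,0],[1,0,0,0.006,0]]' 110;  python3 -m jog '[[1,0,0,0.001,0],[1,0,0,0.002,0]]';python3 -m jog '[[1,0,0,0.001,0],[1,0,0,0.002,0]]'
```

```text
clock: 7.65
ee_pos: [0.5114, -0.1796, 0.2547]
ee_rot: [0.351, 3.12, 0.0]
ft_force: [-4.9, 0.6, 17.4]
gripper_width: 0.0333
grip_force: 110.9
clock: 7.85
ee_pos: [0.5112, -0.1802, 0.253]
ee_rot: [0.352, 3.12, -0.0]
ft_force: [-6.8, -0.2, 15.3]
gripper_width: 0.0328
grip_force: 110.9
clock: 8.05
ee_pos: [0.5108, -0.1801, 0.2505]
ee_rot: [0.352, 3.121, -0.0]
ft_force: [-5.4, -0.6, 11.4]
gripper_width: 0.0333
grip_force: 110.5
```

The force rises to 17 N and then falls as the lip passes over the balls, with a small sideways load in -x. I'll ease that and continue.

```bash
python3 -m jog '[[1,0.001,0,0.001,0],[1,0.001,0,0.002,0]]';python3 -m jog '[[1,0.001,0,0.001,0],[1,0.001,0,0.002,0]]';python3 -m jog '[[1,0,0,0.001,0],[1,0,0,0.002,0]]'
```

```text
clock: 8.25
ee_pos: [0.5099, -0.1799, 0.2471]
ee_rot: [0.352, 3.121, -0.001]
ft_force: [-2.1, -2.0, 2.5]
gripper_width: 0.0329
grip_force: 109.5
clock: 8.45
ee_pos: [0.5091, -0.1792, 0.2436]
ee_rot: [0.352, 3.121, -0.002]
ft_force: [0.5, -2.7, -2.3]
gripper_width: 0.0335
grip_force: 109.3
clock: 8.65
ee_pos: [0.5091, -0.1784, 0.2418]
ee_rot: [-0.351, -3.122, 0.0]
ft_force: [-2.2, -2.0, 5.6]
gripper_width: 0.0331
grip_force: 110.1
```

Click at about 0.245, the balls drew it down, and the collar now resists at 0.242, the expected home height. I'll press on firmly.

```bash
python3 -m jog '[[1,0,0,0.001,0],[1,0,0,0.002,0]]';python3 -m jog '[[1,0,0,0.001,0],[1,0,0,0.002,0],[1,0,0,0.002,0]]'
```

```text
clock: 8.85
ee_pos: [0.5091, -0.1784, 0.2417]
ee_rot: [0.351, 3.122, 0.001]
ft_force: [-5.6, -0.6, 13.9]
gripper_width: 0.0332
grip_force: 111.1
clock: 9.15
ee_pos: [0.5092, -0.1785, 0.2417]
ee_rot: [0.351, 3.121, 0.003]
ft_force: [-8.5, 0.0, 20.2]
gripper_width: 0.0331
grip_force: 111.9
```

```bash
python3 -m jog '[[1,0.001,0,0.001,0],[1,0.001,0,0.002,0],[1,0.001,0,0.002,0],[1,0.001,0,0.002,0]]'
python3 - <<'E'
from h import *
a=shot('scene','s7.png');x,y=250,145
cv2.imwrite('pics/c7.png',cv2.resize(a['color'][y:y+70,x:x+80,::-1],None,fx=8,fy=8,interpolation=cv2.INTER_CUBIC))
s=bot.get_state();print(s['ee_pos'],s['ft_force'],s['clock'])
E
```

```text
clock: 9.55
ee_pos: [0.5091, -0.1785, 0.2416]
ee_rot: [0.35, 3.118, 0.004]
ft_force: [-9.6, 0.7, 30.0]
gripper_width: 0.0328
grip_force: 112.9
[ 0.50913341 -0.17850484  0.2416286 ] [-9.70839789  1.40970172 28.74786475] 9.6
```

View pics/c7.png

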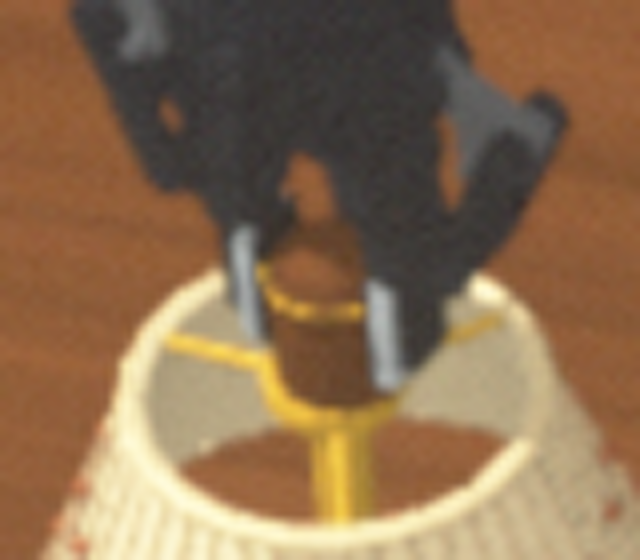

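The finial's base at crop (335,405) sits flush and concentric on the brass collar, upright, and still gripped and pressed with about 29 N. I'm handing the job in.

```bash
python3 -c "
from cell import order
print(order.sign_off())"
```

```text
the job is handed in; nothing more can be done
None
```

The finial is clicked onto the stud and sits fully home on the brass collar, still gripped and pressed down with about 29 N at hand-in; I did not touch the drawer knob, candle jar or remote.

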